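# Rack a fork brace and close the keeper

## Task

Put the wider of the two aluminium fork braces on the wash rack: lower it over the rack's horizontal bar, near the middle, so that it hangs squarely by its bridge with one fork clamp on either side of the bar, and let go of it without dropping it. Then swing the rack's keeper arm round over it until the arm is fully home in its catch. Leave the smaller brace and the other things on the bench where they are.

Things in the scene. Friction and masses are not known exactly. Their poses are not given: they have to be found in the camera images.
- wide_brace: The wider aluminium fork brace, 0.3 to 0.5 kg: an arch standing on two round clamps. Origin: centre of its underside, z up. It spans its x: 236 mm; clamps 60 mm in diameter, 28 mm high, at x = +/-88 mm. Bridge on top: 72 mm long (x), 24 mm thick (y), 14 mm high, top 110 mm above the origin. Legs slope out from the bridge. Same if turned half round. Starts left or right of the rack.
- wide_crown (a point): Middle of the underside of the wide brace's bridge, 96 mm above its origin, axes as the brace: the face that rests on the bar. The gap between the legs is about 50 mm here and 110 mm at the bottom.
- narrow_brace: The smaller fork brace, same shape and material but 164 mm over all and 78 mm high, about 0.2 kg. Origin at the centre of its underside. To be left alone.
- rack: The steel wash rack, fixed to the bench. Origin: centre of its underside; z up, y along the bar, -x its front. Base 150 x 320 x 10 mm. Two posts at y = +/-130 mm carry a round bar 16 mm in diameter, axis 130 mm above the bench. On the +y post sits the keeper's hinge, on the -y post its catch, a jaw open to the front, top 182 mm above the bench.
- bar_top (a point): Middle of the bar, on its upper surface (138 mm above the bench), axes as the rack.
- keeper (a joint): Angle of the keeper arm, rad: 0 = closed, along and above the bar, its end in the catch against a stop; grows as the arm swings level to the rack's front (-x); at 1.57 it points straight to the front; range 0 to 1.9. Vertical axis, slight friction (under 1 N at the knob), stays where left. Starts open, 1.05 to 1.4.
- keeper_hinge (a point): On the keeper's vertical hinge axis, at the arm's mid-height, 166 mm above the bench, axes as the rack.
- keeper_knob (a point): Centre of the top of the keeper's knob: an upright black pin 16 mm in diameter, from the arm's upper face (170 mm above the bench) up to 212 mm, 185 mm from the hinge axis. The arm is a steel bar 18 mm wide, 8 mm thick, 266 mm long; closed, its underside is 10 mm above the bridge of a brace hung on the bar.
- dome: Machined aluminium dome insert, 72 mm in diameter, 34 mm high, loose on the bench between the robot and the rack. Origin at the centre of its underside. To be left alone.
- oil: Grey plastic bottle, 60 mm in diameter, 150 mm high, at the far left. Origin at the centre of its underside. To be left alone.
- carton: Plain white carton, 70 x 90 x 60 mm, at the far right. Origin at the centre of its underside. To be left alone.
There are look-alikes about, which are no part of the job. What is shaped like the wide_brace but purple is not meant.

How it is judged (in metres and radians):
On the way, in this order (a step that is already met when the one before it is completed fails the run):
1. the wide brace hangs from the bar, let go and at rest, with the keeper still open (x of wide_crown in the frame of bar_top between -0.025 and 0.025 m and y of wide_crown in the frame of bar_top between -0.075 and 0.075 m and z of wide_crown in the frame of bar_top between -0.01 and 0.01 m and angle between the y axis of wide_brace and the y axis of rack, either way round below 0.35 rad and angle between wide_brace's own z axis and vertical below 0.3 rad and contact force between wide_brace and rack above 0.5 N and contact force between wide_brace and the fingers below 0.1 N and linear speed of wide_brace below 0.03 m/s and value of joint keeper above 0.5 rad), for 0.2 s.
2. the keeper is swung home in its catch, the brace still hanging (x of wide_crown in the frame of bar_top between -0.025 and 0.025 m and y of wide_crown in the frame of bar_top between -0.075 and 0.075 m and z of wide_crown in the frame of bar_top between -0.01 and 0.01 m and angle between the y axis of wide_brace and the y axis of rack, either way round below 0.35 rad and angle between wide_brace's own z axis and vertical below 0.3 rad and contact force between wide_brace and rack above 0.5 N and value of joint keeper below 0.06 rad), for 0.2 s.
At the end, for the whole second after the job is handed in: The wide brace hangs at rest by its bridge, released: bridge middle within 25 mm across the bar, 75 mm along it from its middle and 10 mm in height, square within 0.35 rad, upright within 0.3 rad; the keeper is within 0.06 rad of closed; nothing else moved over 30 mm (all of step 2 and contact force between wide_brace and the fingers below 0.1 N and linear speed of wide_brace below 0.03 m/s); the robot touches nothing.
It fails at once if the wide brace is dropped (moves faster than 0.5 m/s out of the gripper) (contact force between wide_brace and the fingers below 0.1 N and linear speed of wide_brace above 0.5 m/s).
It fails at once if the narrow brace is moved by more than 30 mm (distance of narrow_brace from where it was at the start of the episode above 0.03 m).
It fails at once if the dome is moved by more than 30 mm (distance of dome from where it was at the start of the episode above 0.03 m).
It fails at once if the bottle is moved by more than 30 mm (distance of oil from where it was at the start of the episode above 0.03 m).
It fails at once if the carton is moved by more than 30 mm (distance of carton from where it was at the start of the episode above 0.03 m).
It also fails if it takes over 62 s, if anything falls off the work surface, if the arm or the gripper's body presses on something with over 40 N, if the wrist force passes 120 N, or if a joint passes its speed limit or range.

## Robot

A 7-joint arm with a two-finger parallel gripper is mounted at the origin on the work surface. World frame = base frame: x ahead of the robot, y to its left, z up, the work surface at z = 0. Lengths are in m, angles in degrees, forces in N, time in s.
With the tool pointing down it reaches from about 0.4 to 0.85 m from the base axis. Payload 6.9 kg.
Tool frame: the origin (TCP) lies on the centre line of the jaws, within the pads' length; the fingertips stand ctrl.finger_overhang ahead of it and the grasp point (between the pads) is the TCP (ctrl.finger_overhang is the distance from the TCP to the fingertips, in m); z points along the fingers, y is the line along which they close (so a half turn about z gives the same grasp; the last joint's range is limited). The gripper opens to 85 mm and grips with 20 to 120 N. Pads are 22 mm wide; open, the fingers measure 114 mm over their backs; the gripper's body (76 mm by 85 mm) begins 54 mm behind the grasp point. The pads swing forward as they close: fully open they stand 13 mm farther back than shut.
Start: joints at [77.836, 29.078, -13.613, 85.955, 7.202, 65.827, -8.869], TCP at [0.195, -0.594, 0.25] pointing down, gripper open.
Joint ranges: [-176.47, 176.47], [-13.61, 117.27], [-81.72, 77.17], [0.22, 143.17], [-87.28, 267.28], [10, 112.55], [-165.47, 165.47]. Speed limits (degrees/s): [136.94, 136.94, 180, 180, 180, 180, 180].

## Interface

Orientations are given as a 3x3 rotation matrix whose columns are the frame's x, y, z axes.
In Python, from cell import monitor, camera, ctrl gives the robot as it stands.
- The arm moves only by the shell command python3 -m crank 'ROWS' [OPENING] [FORCE]. ROWS is JSON, a list of rows, each a list of 2 entries, a list of its own where there are three numbers: the shift along the tool's x, y, z scaled (see below), then the turn, a rotation vector about the tool's x, y, z scaled (see below). In form: [[[dx, dy, dz], [ax, ay, az]], ...]. A call has 1 to 12 rows; each row is the pose to reach, as a shift and turn from the pose commanded when the call began, along the tool's axes at that moment; what a row does not reach only later rows make up. The controller multiplies each number of a shift by 50 cm and each number of a turn by pi/4 rad. A row lasts 1/12 s, in which the tool goes at most 41.7 mm and 7.16 degrees, less where a joint would pass 70% of its speed; a pose out of reach is approached as far as the arm can. A call with a number of a shift or a turn outside -1 to 1 is refused whole. A call with a gripper value outside its range is refused whole. OPENING is the finger opening in mm, from 0 to 85.4, set as the call begins (- or left out, the last holds). The fingers move at their own pace and stop on an object; FORCE is the grip in N (left out, the last holds). Time passes only in rows, so rows that repeat a pose let the fingers close. It gives the time, the measured TCP pose, the force, the opening and the grip force at its end, in the units of the state.
- monitor.sense(): the state, without advancing time (a new reading comes with each control period).
- camera(name): name is "scene" or "top" or "wrist"; returns a dict with "frame" (384x512x3 uint8, red, green, blue), "fx", "fy", "cx", "cy" (pixels), "xyz" and "attitude" of the camera in the world; the wrist camera has in their place "tool_from_camera" (4x4, takes a point from camera to tool coordinates, whose origin is the TCP and whose axes are the flange's). Camera axes: x right, y up, looking along -z (the intrinsics and any distortion apply to the point x, -y, -z); pixel columns grow to the right and rows downward; lengths in m; the calibration is good to about 2 mm. A picture is of the moment at which its call begins: read the wrist's pose just before it. There is no depth.
- ctrl.sign_off(): hands the job in; it is judged then, once.
The state is a dict: "time_s": time; "joint_pos": joint angles; "qd": joint speeds; "tau": joint torques, N m; "ee_pos": TCP position; "eef_rot": TCP orientation; "ft_force": force on the tool from outside, world axes, zero at the start; "moment": the same for the moment, N m; "grip_width": opening from 0.0 (shut) to 1.0 (fully open); "grip_force": force on a finger pad.
Only numpy, scipy, OpenCV 4.12 (cv2) and the standard library are available. Lean on these libraries where they do the work, as an engineer would, in place of code of your own. Each camera call takes 0.05 s, during which the arm holds its last target. There are 200 camera calls.

## Working session

There is one attempt and no reset: what is moved stays moved. The work goes in short steps, Python scripts to look and compute and a shell command to move; the robot and the scene stay as the last step left them, time stands still between calls to the robot, and variables do not carry over. Pictures are saved under pics/ and viewed, at most 10 in all, crops included, and the job is handed in when it is done.

```bash
ls; mkdir -p pics; python3 - <<'E'
from cell import monitor, camera, ctrl
import cv2, numpy as np, pickle
d={}
for n in("scene","top"):
    c=camera(n); d[n]=c; cv2.imwrite(f"pics/{n}0.png",c["frame"][:,:,::-1])
    print(n,{k:np.round(v,3).tolist() for k,v in c.items() if k!="frame"})
pickle.dump(d,open("cams0.pkl","wb"))
s=monitor.sense();print(s,ctrl.finger_overhang)
E
```

```text
pics
scene {'fx': 467.934, 'fy': 467.934, 'cx': 253.104, 'cy': 205.958, 'xyz': [1.509, -0.394, 1.238], 'attitude': [[0.346, -0.66, 0.667], [0.938, 0.231, -0.258], [0.016, 0.715, 0.699]]}
top {'fx': 362.304, 'fy': 362.304, 'cx': 261.207, 'cy': 189.999, 'xyz': [0.315, 0.016, 1.379], 'attitude': [[0.022, 0.988, -0.15], [-1.0, 0.024, 0.011], [0.015, 0.15, 0.989]]}
{'time_s': 0.1, 'joint_pos': array([ 77.83649267,  29.12021163, -13.60923717,  86.00326382,
         7.20030096,  65.82698716,  -8.8694595 ]), 'qd': array([ 0.03491391, -0.11208975,  0.03017492, -0.06788713, -0.00951815,
       -0.00758953,  0.03776352]), 'tau': array([-4.99216374e-03, -6.21843338e+01, -2.19470054e+00, -2.50208545e+01,
        1.25486162e-02,  7.81515118e-03, -1.21678983e-05]), 'ee_pos': array([ 0.19509902, -0.5933221 ,  0.24952021]), 'eef_rot': array([[ 9.49929231e-01,  3.12464718e-01, -5.06465369e-04],
       [ 3.12465128e-01, -9.49928010e-01,  1.52284447e-03],
       [-5.27047109e-06, -1.60484725e-03, -9.99998712e-01]]), 'ft_force': array([ 0.17484911,  0.95186255, -0.26195966]), 'moment': array([-0.03351774, -0.05183619,  0.04806303]), 'grip_force': 0.0, 'grip_width': 0.9991715146596839} 0.019
```

View pics/scene0.png

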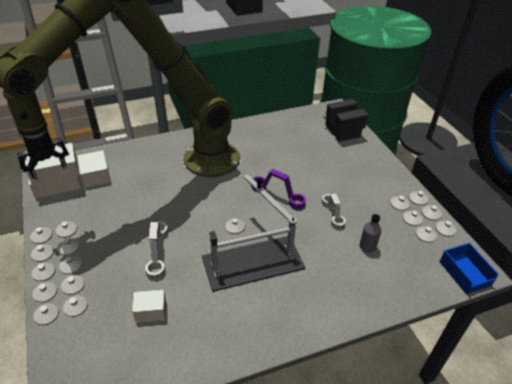

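View pics/top0.png

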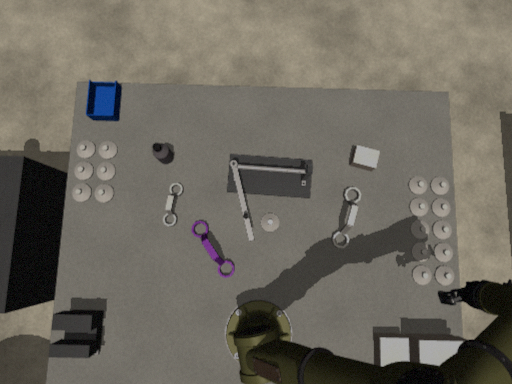

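Candidates for the wide brace, in the top view: a silver arch right of the rack at (347,217), a smaller silver one left of it at (173,204), and a purple one at (213,248). By description the right-hand silver one is the wide brace. Next I check it in a close crop.

```bash
cat > h.py <<'E'
import numpy as np, cv2, pickle
def ray(c,u,v):
    d=np.array([(u-c["cx"])/c["fx"],-(v-c["cy"])/c["fy"],-1.]); return np.array(c["xyz"]),np.array(c["attitude"])@d
def onz(c,u,v,z):
    o,d=ray(c,u,v); return o+d*(z-o[2])/d[2]
def proj(c,p):
    q=np.array(c["attitude"]).T@(np.array(p)-c["xyz"]); return c["cx"]+c["fx"]*q[0]/-q[2], c["cy"]-c["fy"]*q[1]/-q[2]
def two(c1,p1,c2,p2):
    o,d=ray(c1,*p1);e,f=ray(c2,*p2);d/=np.linalg.norm(d);f/=np.linalg.norm(f)
    s=np.linalg.lstsq(np.c_[d,-f],e-o,rcond=None)[0];a=o+s[0]*d;b=e+s[1]*f
    return (a+b)/2,np.linalg.norm(a-b)
E
python3 - <<'E'
from h import *
d=pickle.load(open("cams0.pkl","rb"))
t=d["top"]["frame"][145:255,220:380,::-1]; s=d["scene"]["frame"][165:295,130:320,::-1]
a=cv2.resize(t,(800,550),interpolation=cv2.INTER_CUBIC); cv2.imwrite("pics/ct.png",a)
b=cv2.resize(s,(798,546),interpolation=cv2.INTER_CUBIC); cv2.imwrite("pics/cs.png",b)
E
```

```text
(no output)
```

View pics/ct.png

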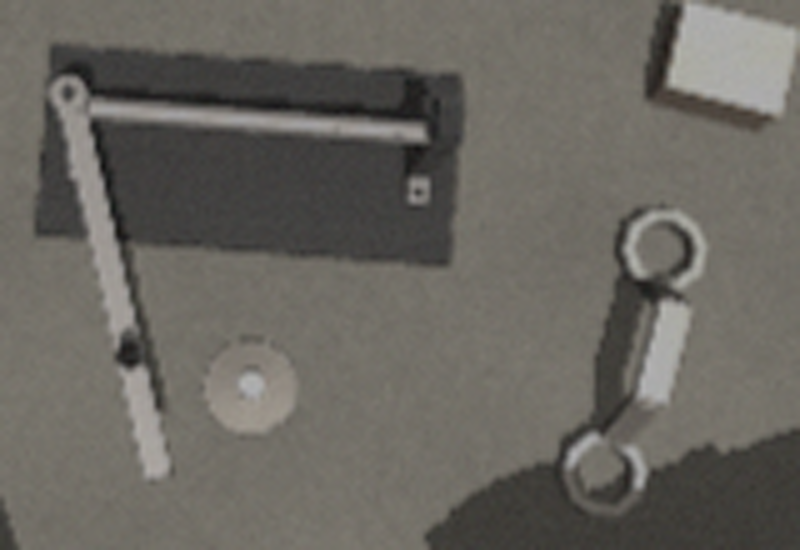

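View pics/cs.png

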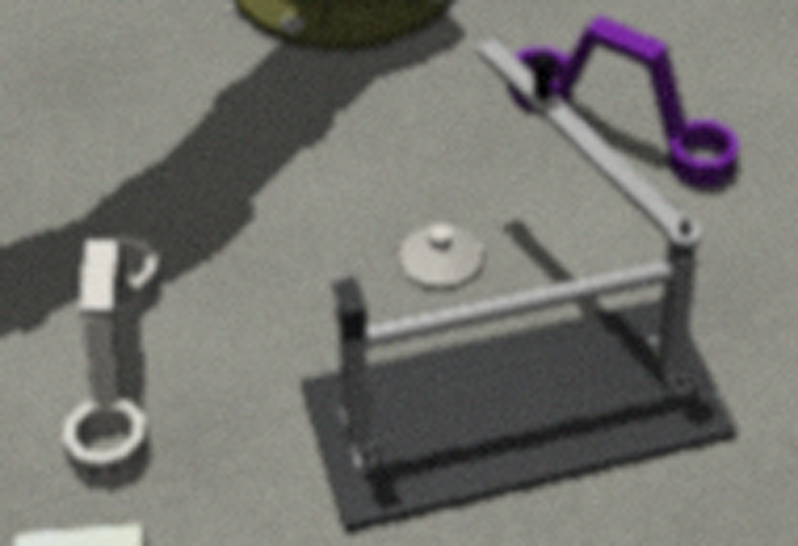

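The crops show the silver brace alone right of the rack, its clamps at about (352.6,194.6) and (340.8,239.4) in the top view. The keeper is open to the front, with the knob at about (245.6,214). I refine these into positions.

```bash
python3 - <<'E'
from h import *
d=pickle.load(open("cams0.pkl","rb")); T=d["top"];S=d["scene"]
t=lambda u,v:(220+u/5-.4,145+v/5-.4); s=lambda u,v:(130+u/4.2-.4,165+v/4.2-.4)
f=lambda n,*a:print(n,np.round(np.hstack(a),4))
r1=onz(T,*t(663,248),.028);r2=onz(T,*t(604,472),.028);f("rings",r1,r2,np.linalg.norm(r1-r2))
f("mid",(r1+r2)/2,np.degrees(np.arctan2(*(r1-r2)[[1,0]])))
B=[onz(T,*t(*p),.11) for p in[(664,298),(692,305),(668,408),(640,397)]];f("bridge",np.mean(B,0))
B=[onz(S,*s(*p),.11) for p in[(88,240),(115,240),(113,308),(80,306)]];f("bridgeS",np.mean(B,0))
C=[onz(T,*t(*p),.01) for p in[(52,45),(462,74),(450,266),(37,235)]];f("base",np.mean(C,0),[np.linalg.norm(C[0]-C[1]),np.linalg.norm(C[1]-C[2])]);
for a,b in((0,1),(3,2)): f("ydir ang",np.degrees(np.arctan2(*(C[a]-C[b])[[1,0]])))
C=[onz(S,*s(*p),.01) for p in[(302,383),(348,528),(735,432),(672,300)]];f("baseS",np.mean(C,0))
for a,b in((3,0),(2,1)): f("ydir angS",np.degrees(np.arctan2(*(C[a]-C[b])[[1,0]])))
h=onz(T,*t(68,93),.17);k=onz(T,*t(128,345),.21);f("hinge",h,onz(S,*s(684,228),.172));f("knob",k,onz(S,*s(543,60),.21),np.linalg.norm((h-k)[:2]))
f("tip",onz(T,*t(157,470),.17))
f("bar",onz(T,*t(90,106),.138),onz(T,*t(425,131),.138),onz(S,*s(375,330),.138),onz(S,*s(668,268),.138))
f("dome",onz(T,*t(252,385),.034))
E
```

```text
rings [ 0.512  -0.3441  0.028   0.3431 -0.2975  0.028   0.1752]
mid [  0.4275  -0.3208   0.028  -15.4346]
bridge [ 0.4263 -0.3233  0.11  ]
bridgeS [ 0.4283 -0.324   0.11  ]
base [ 0.58   -0.0315  0.01    0.3188  0.1507]
ydir ang [87.2938]
ydir ang [87.0185]
baseS [ 0.5871 -0.0342  0.01  ]
ydir angS [86.9573]
ydir angS [87.3334]
hinge [0.5884 0.0992 0.17   0.5884 0.0967 0.172 ]
knob [0.414  0.0522 0.21   0.4133 0.0481 0.21   0.1807]
tip [0.335  0.0319 0.17  ]
bar [ 0.5868  0.0857  0.138   0.5747 -0.149   0.138   0.5794 -0.1458  0.138
  0.594   0.0837  0.138 ]
dome [ 0.4012 -0.035   0.034 ]
```

```bash
cat >> h.py <<'E'
def row(p,yaw=None):
    from cell import monitor
    from scipy.spatial.transform import Rotation as Ro
    s=monitor.sense();R=s["eef_rot"];sh=R.T@(np.array(p)-s["ee_pos"])/.5;a=np.zeros(3)
    if yaw is not None:
        y=np.radians(yaw);G=np.array([[np.cos(y),np.sin(y),0],[np.sin(y),-np.cos(y),0],[0,0,-1]])
        a=Ro.from_matrix(R.T@G).as_rotvec()/(np.pi/4)
    print("row",np.round(sh,4).tolist(),np.round(a,4).tolist(),"rows",np.linalg.norm(sh)*500/41.7,"t",s["time_s"])
E
python3 -c "
from h import *
row([.408,-.317,.22],-15.4)"
```

```text
row [0.5772, -0.3918, 0.0597] [-0.002, 0.0006, 0.7468] rows 8.395072623326246 t 0.1
```

```bash
python3 -m crank '[[[0.144,-0.098,0.015],[-0.0005,0,0.187]],[[0.289,-0.196,0.03],[-0.001,0,0.373]],[[0.433,-0.294,0.045],[-0.0015,0,0.56]],[[0.577,-0.392,0.06],[-0.002,0,0.747]],[[0.577,-0.392,0.06],[-0.002,0,0.747]],[[0.577,-0.392,0.06],[-0.002,0,0.747]],[[0.577,-0.392,0.06],[-0.002,0,0.747]],[[0.577,-0.392,0.06],[-0.002,0,0.747]],[[0.577,-0.392,0.06],[-0.002,0,0.747]],[[0.577,-0.392,0.06],[-0.002,0,0.747]],[[0.577,-0.392,0.06],[-0.002,0,0.747]],[[0.577,-0.392,0.06],[-0.002,0,0.747]]]' 85 60
python3 - <<'E'
from h import *
from cell import monitor,camera
s=monitor.sense();c=camera("wrist");c.update(ee=s["ee_pos"],R=s["eef_rot"]);pickle.dump(c,open("w1.pkl","wb"))
cv2.imwrite("pics/w1.png",c["frame"][:,:,::-1]);print({k:v for k,v in c.items() if k!="frame"})
E
```

```text
time_s: 1.1
ee_pos: [0.4073, -0.3183, 0.2201]
eef_rot: [[0.964, -0.267, -0.001], [-0.267, -0.964, -0.002], [-0.0, 0.002, -1.0]]
ft_force: [-0.6, -0.7, -0.1]
grip_width: 0.992
grip_force: 0.0
{'fx': 290.298771887881, 'fy': 290.298771887881, 'cx': 259.20251621745837, 'cy': 192.49986906970963, 'tool_from_camera': array([[-8.48710702e-04,  9.58708098e-01,  2.84390685e-01,
         7.22118673e-02],
       [ 9.99999431e-01,  9.97276083e-04, -3.77601810e-04,
         4.34403252e-05],
       [-6.45625942e-04,  2.84390203e-01, -9.58708400e-01,
        -1.23730052e-01],
       [ 0.00000000e+00,  0.00000000e+00,  0.00000000e+00,
         1.00000000e+00]]), 'ee': array([ 0.40729392, -0.31825809,  0.22011555]), 'R': array([[ 9.63792646e-01, -2.66651406e-01, -8.73685631e-04],
       [-2.66652630e-01, -9.63790813e-01, -1.90914465e-03],
       [-3.32974080e-04,  2.07299014e-03, -9.99997796e-01]])}
```

View pics/w1.png

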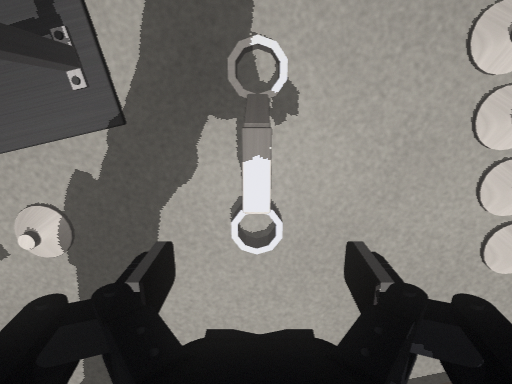

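The wrist view shows the silver brace aligned with the tool: bridge in columns 242–271 and rows 126–213, far clamp at (258,68), near clamp at (257,230). It is midway between the fingers.

```bash
python3 - <<'E'
from h import *
c=pickle.load(open("w1.pkl","rb"));M=c["tool_from_camera"]
w=dict(c,xyz=c["ee"]+c["R"]@M[:3,3],attitude=c["R"]@M[:3,:3])
for n,p,z in(("b",(257,169.5),.11),("b1",(257,126),.11),("b2",(256.5,213),.11),("L",(242,170),.11),("R",(271,170),.11),("c1",(258,66),.028),("c2",(257,230),.028)):
    q=onz(w,*p,z);print(n,q.round(4),(c["R"].T@(q-c["ee"])).round(4))
row([.407,-.3168,.117])
E
```

```text
b [ 0.4294 -0.3229  0.11  ] [ 0.0225 -0.0017  0.1101]
b1 [ 0.463  -0.3323  0.11  ] [ 0.0574 -0.0016  0.1101]
b2 [ 0.3928 -0.3122  0.11  ] [-0.0155 -0.0022  0.1101]
L [ 0.4323 -0.3109  0.11  ] [ 0.0221 -0.014   0.1101]
R [ 0.4259 -0.3338  0.11  ] [0.0221 0.0098 0.1101]
c1 [ 0.5145 -0.3474  0.028 ] [ 0.1111 -0.0009  0.1921]
c2 [ 0.3426 -0.2982  0.028 ] [-0.0676 -0.0025  0.1921]
row [-0.001, -0.0042, 0.2063] [0.0, 0.0, 0.0] rows 2.474186817399584 t 1.15
```

```bash
python3 -m crank '[[[0,-0.004,0.06],[0,0,0]],[[0,-0.004,0.12],[0,0,0]],[[0,-0.004,0.17],[0,0,0]],[[0,-0.004,0.2],[0,0,0]],[[0,-0.004,0.21],[0,0,0]],[[0,-0.004,0.21],[0,0,0]],[[0,-0.004,0.21],[0,0,0]]]'
python3 -m crank '[[[0,0,0],[0,0,0]],[[0,0,0],[0,0,0]],[[0,0,0],[0,0,0]],[[0,0,0],[0,0,0]],[[0,0,0],[0,0,0]],[[0,0,0],[0,0,0]],[[0,0,0],[0,0,0]],[[0,0,0],[0,0,0]],[[0,0,0],[0,0,0]],[[0,0,0],[0,0,0]],[[0,0,0],[0,0,0]],[[0,0,0],[0,0,0]]]' 0 70
```

```text
time_s: 1.73
ee_pos: [0.4084, -0.3166, 0.1158]
eef_rot: [[0.964, -0.267, 0.0], [-0.267, -0.964, -0.002], [0.001, 0.002, -1.0]]
ft_force: [-0.3, -0.6, 0.2]
grip_width: 0.996
grip_force: 0.0
time_s: 2.73
ee_pos: [0.4087, -0.316, 0.116]
eef_rot: [[0.964, -0.266, 0.001], [-0.266, -0.964, -0.002], [0.001, 0.002, -1.0]]
ft_force: [-1.4, 0.0, 6.3]
grip_width: 0.259
grip_force: 69.4
```

```bash
python3 -m crank '[[[0,0,-0.02],[0,0,0]],[[0,0,-0.06],[0,0,0]],[[0,0,-0.11],[0,0,0]],[[0,0,-0.16],[0,0,0]],[[0,0,-0.22],[0,0,0]],[[0,0,-0.28],[0,0,0]],[[0,0,-0.34],[0,0,0]],[[0,0,-0.39],[0,0,0]],[[0,0,-0.42],[0,0,0]],[[0,0,-0.43],[0,0,0]],[[0,0,-0.43],[0,0,0]],[[0,0,-0.43],[0,0,0]]]'
python3 -c "
from h import *
from cell import camera
c=camera('wrist');cv2.imwrite('pics/w2.png',c['frame'][:,:,::-1])
row([.561,-.031,.33],-2.9)"
```

```text
time_s: 3.73
ee_pos: [0.4081, -0.3148, 0.3294]
eef_rot: [[0.964, -0.265, -0.001], [-0.265, -0.964, -0.0], [-0.001, 0.001, -1.0]]
ft_force: [0.4, -0.5, -3.6]
grip_width: 0.257
grip_force: 69.5
row [0.1445, -0.6285, -0.0029] [0.0003, 0.0028, -0.2777] rows 7.732165338229187 t 3.7833
```

View pics/w2.png

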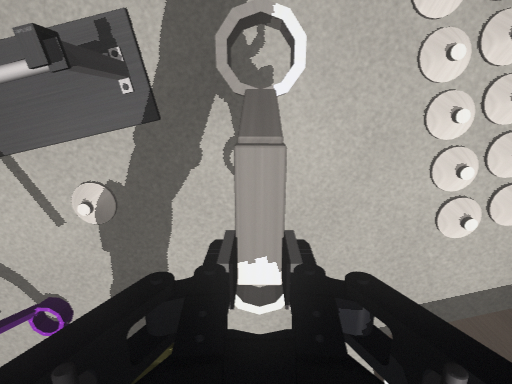

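The brace is held level by the front part of its bridge (far edge at row 144, columns 234–286), far clamp at (260,50). I work out the exact grip offset.

```bash
python3 - <<'E'
from h import *
c=pickle.load(open("w1.pkl","rb"));M=c["tool_from_camera"]
w=dict(c,xyz=M[:3,3],attitude=M[:3,:3])
for n,p,z in(("far",(260,144),.006),("L",(234.5,200),.006),("R",(286,200),.006),("c1",(260,53),.088)):
    print(n,onz(w,*p,z).round(4))
E
```

```text
far [0.0562 0.0005 0.006 ]
L [ 0.0301 -0.0115  0.006 ]
R [0.03   0.0127 0.006 ]
c1 [0.1063 0.0007 0.088 ]
```

```bash
python3 -m crank '[[[0.008,-0.03,0],[0,0,-0.015]],[[0.022,-0.09,0],[0,0,-0.04]],[[0.037,-0.155,0],[0,0,-0.07]],[[0.052,-0.22,0],[0,0,-0.1]],[[0.067,-0.285,0],[0,0,-0.13]],[[0.082,-0.35,0],[0,0,-0.16]],[[0.098,-0.415,0],[0,0,-0.19]],[[0.113,-0.48,0],[0,0,-0.215]],[[0.128,-0.54,0],[0,0,-0.24]],[[0.14,-0.59,0],[0,0,-0.26]],[[0.147,-0.62,0],[0,0,-0.273]],[[0.148,-0.63,0],[0,0,-0.278]]]'
python3 -m crank '[[[0,0,0],[0,0,0]],[[0,0,0],[0,0,0]],[[0,0,0],[0,0,0]],[[0,0,0],[0,0,0]]]'
python3 -c "
from h import *
from cell import camera
c=camera('scene');cv2.imwrite('pics/s2.png',cv2.resize(c['frame'][110:300,130:330,::-1],(630,598),interpolation=cv2.INTER_CUBIC))
row([.563,-.031,.168],-2.9)"
```

```text
time_s: 4.78
ee_pos: [0.5641, -0.0277, 0.3285]
eef_rot: [[0.999, -0.045, -0.002], [-0.045, -0.999, 0.0], [-0.002, -0.0, -1.0]]
ft_force: [-0.3, 0.7, -3.9]
grip_width: 0.256
grip_force: 69.5
time_s: 5.12
ee_pos: [0.5631, -0.0331, 0.3299]
eef_rot: [[0.999, -0.053, -0.0], [-0.053, -0.999, -0.002], [-0.0, 0.002, -1.0]]
ft_force: [-0.1, 0.4, -3.8]
grip_width: 0.256
grip_force: 69.5
row [-0.0007, -0.0044, 0.3239] [0.0028, -0.0001, -0.0032] rows 3.8843243971675965 t 5.1667
```

View pics/s2.png

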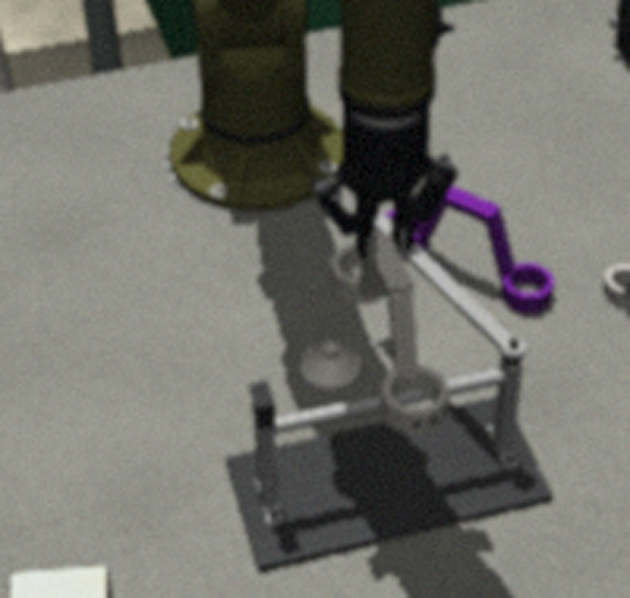

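The brace hangs level over the bar, near its middle. I lower it to just above contact, then slowly.

```bash
python3 -m crank '[[[0,-0.003,0.02],[0,0,0]],[[0,-0.003,0.05],[0,0,0]],[[0,-0.003,0.08],[0,0,0]],[[0,-0.003,0.11],[0,0,0]],[[0,-0.003,0.15],[0,0,0]],[[0,-0.003,0.19],[0,0,0]],[[0,-0.003,0.23],[0,0,0]],[[0,-0.003,0.26],[0,0,0]],[[0,-0.003,0.29],[0,0,0]],[[0,-0.003,0.31],[0,0,0]],[[0,-0.003,0.322],[0,0,0]],[[0,-0.003,0.322],[0,0,0]]]'
python3 -m crank '[[[0,0,0],[0,0,0]],[[0,0,0.004],[0,0,0]],[[0,0,0.008],[0,0,0]],[[0,0,0.012],[0,0,0]],[[0,0,0.016],[0,0,0]],[[0,0,0.018],[0,0,0]],[[0,0,0.018],[0,0,0]],[[0,0,0.018],[0,0,0]]]'
```

```text
time_s: 6.17
ee_pos: [0.563, -0.0302, 0.1675]
eef_rot: [[0.999, -0.051, -0.002], [-0.051, -0.999, -0.001], [-0.002, 0.002, -1.0]]
ft_force: [-0.4, 0.5, -3.0]
grip_width: 0.257
grip_force: 69.4
time_s: 6.83
ee_pos: [0.5637, -0.03, 0.1598]
eef_rot: [[0.999, -0.051, -0.0], [-0.051, -0.999, -0.002], [0.0, 0.002, -1.0]]
ft_force: [-0.5, -0.7, -4.2]
grip_width: 0.262
grip_force: 69.4
```

```bash
python3 -m crank '[[[0,0,0.001],[0,0,0]],[[0,0,0.002],[0,0,0]],[[0,0,0.003],[0,0,0]],[[0,0,0.004],[0,0,0]],[[0,0,0.004],[0,0,0]],[[0,0,0.004],[0,0,0]]]'
```

```text
time_s: 7.33
ee_pos: [0.5637, -0.03, 0.158]
eef_rot: [[0.999, -0.051, 0.0], [-0.051, -0.999, -0.002], [0.0, 0.002, -1.0]]
ft_force: [-0.5, -0.0, -2.3]
grip_width: 0.258
grip_force: 69.8
```

```bash
python3 -m crank '[[[0,0,0.001],[0,0,0]],[[0,0,0.002],[0,0,0]],[[0,0,0.003],[0,0,0]],[[0,0,0.003],[0,0,0]],[[0,0,0.003],[0,0,0]],[[0,0,0.003],[0,0,0]]]'
```

```text
time_s: 7.83
ee_pos: [0.5637, -0.03, 0.1577]
eef_rot: [[0.999, -0.051, 0.001], [-0.051, -0.999, -0.002], [0.001, 0.002, -1.0]]
ft_force: [-5.4, -0.5, 9.6]
grip_width: 0.255
grip_force: 71.3
```

Contact: 9.6 N up, so the bridge is on the bar. I release it.

```bash
python3 -m crank '[[[0,0,-0.002],[0,0,0]],[[0,0,-0.002],[0,0,0]],[[0,0,-0.002],[0,0,0]],[[0,0,-0.002],[0,0,0]],[[0,0,-0.002],[0,0,0]],[[0,0,-0.002],[0,0,0]],[[0,0,-0.002],[0,0,0]],[[0,0,-0.002],[0,0,0]]]' 70
python3 -m crank '[[[0,0,-0.02],[0,0,0]],[[0,0,-0.05],[0,0,0]],[[0,0,-0.09],[0,0,0]],[[0,0,-0.14],[0,0,0]],[[0,0,-0.2],[0,0,0]],[[0,0,-0.26],[0,0,0]],[[0,0,-0.28],[0,0,0]],[[0,0,-0.28],[0,0,0]],[[0,0,-0.28],[0,0,0]]]'
python3 - <<'E'
from h import *
from cell import monitor,camera
s=monitor.sense();c=camera("wrist");c.update(ee=s["ee_pos"],R=s["eef_rot"]);pickle.dump(c,open("w3.pkl","wb"))
t=camera("scene");pickle.dump(t,open("s3.pkl","wb"))
a=cv2.resize(c["frame"],(448,336));b=cv2.resize(t["frame"][165:295,200:320],(310,336))
cv2.imwrite("pics/w3.png",np.hstack([a,b])[:,:,::-1])
E
```

```text
time_s: 8.5
ee_pos: [0.5637, -0.03, 0.1573]
eef_rot: [[0.999, -0.051, -0.0], [-0.051, -0.999, -0.002], [-0.0, 0.002, -1.0]]
ft_force: [-0.1, -0.6, -0.0]
grip_width: 0.82
grip_force: 0.0
time_s: 9.25
ee_pos: [0.5637, -0.0298, 0.2978]
eef_rot: [[0.999, -0.051, 0.001], [-0.051, -0.999, -0.002], [0.001, 0.002, -1.0]]
ft_force: [0.0, 0.4, 0.1]
grip_width: 0.82
grip_force: 0.0
```

View pics/w3.png

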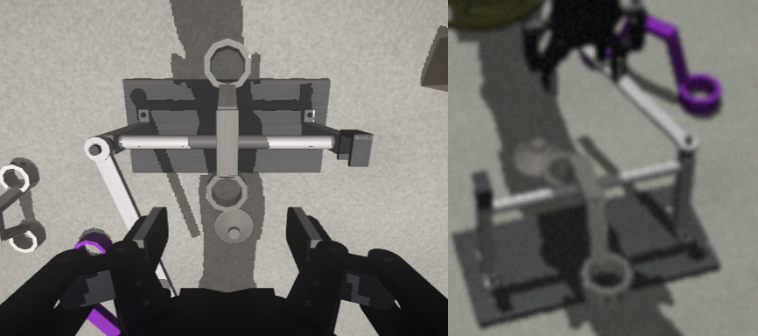

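The brace hangs by the middle of its bridge on the bar, let go and at rest, square to it (bar at row 142, bridge at column 228 of the left half). The keeper is still open. Next I move over the knob.

```bash
python3 - <<'E'
from h import *
from cell import monitor
c=pickle.load(open("w3.pkl","rb"));M=c["tool_from_camera"]
w=dict(c,xyz=c["ee"]+c["R"]@M[:3,3],attitude=c["R"]@M[:3,:3]);k=512/448
print("hinge",onz(w,97*k,149*k,.172),"bar",onz(w,120*k,142*k,.138),onz(w,331*k,142*k,.138),"bridge",onz(w,228*k,108*k,.152),onz(w,228*k,175*k,.152))
print(monitor.sense()["joint_pos"].round(1))
row([.411,.049,.285],15.5)
E
```

```text
hinge [0.58902011 0.09865684 0.172     ] bar [0.58930287 0.08916403 0.138     ] [ 0.57695196 -0.14882284  0.138     ] bridge [ 0.62110844 -0.03436106  0.152     ] [ 0.54840399 -0.03071424  0.152     ]
[  13.6   22.1  -19.4   90.8    7.8   68.5 -100.3]
row [-0.3115, -0.1423, 0.0227] [0.0017, 0.003, -0.4089] rows 4.115800568285639 t 9.35
```

```bash
python3 -m crank '[[[-0.05,-0.02,0],[0,0,-0.07]],[[-0.12,-0.055,0],[0,0,-0.15]],[[-0.19,-0.087,0.005],[0,0,-0.24]],[[-0.25,-0.114,0.01],[0,0,-0.32]],[[-0.3,-0.137,0.02],[0,0,-0.39]],[[-0.312,-0.142,0.022],[0,0,-0.409]],[[-0.312,-0.142,0.022],[0,0,-0.409]],[[-0.312,-0.142,0.022],[0,0,-0.409]],[[-0.312,-0.142,0.022],[0,0,-0.409]]]' 85 20
python3 - <<'E'
from h import *
from cell import monitor,camera
s=monitor.sense();c=camera("wrist");c.update(ee=s["ee_pos"],R=s["eef_rot"]);pickle.dump(c,open("w4.pkl","wb"))
cv2.imwrite("pics/w4.png",c["frame"][:,:,::-1])
E
```

```text
time_s: 10.1
ee_pos: [0.4126, 0.0483, 0.2859]
eef_rot: [[0.964, 0.265, -0.0], [0.265, -0.964, -0.001], [-0.0, 0.001, -1.0]]
ft_force: [0.3, 0.0, 0.8]
grip_width: 0.998
grip_force: 0.0
```

View pics/w4.png

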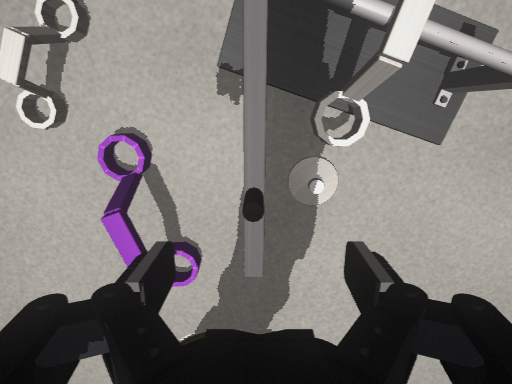

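The wrist view shows the keeper arm lined up with the tool. The knob top is at about (253,213), between the open fingers.

```bash
python3 - <<'E'
from h import *
c=pickle.load(open("w4.pkl","rb"));M=c["tool_from_camera"]
w=dict(c,xyz=c["ee"]+c["R"]@M[:3,3],attitude=c["R"]@M[:3,:3])
q=onz(w,253,213,.212);print("knob",q,(c["R"].T@(q-c["ee"])).round(4),onz(w,253.5,276,.17),onz(w,256,30,.17))
H=np.array([.5888,.0985]);v=q[:2]-H;print(np.linalg.norm(v),"phi",np.pi/2-(np.arctan2(-v[1],-v[0])+np.radians(2.9)))
for f in (1.25,1.05,.85,.65,.45,.25,.1,0,-.02,-.04):
    a=np.radians(-92.9)-f; d=np.array([np.cos(a),np.sin(a)]);p=H+.185*d
    P=np.r_[p,.2]; print(f,p.round(4),"shift",(c["R"].T@(P-c["ee"])/.5).round(3),"turn",np.round(-(np.degrees(np.pi/2-f)-2.9-15.4)/45,3))
E
```

```text
knob [0.40941511 0.05195172 0.212     ] [-0.002  -0.0045  0.0739] [0.33299978 0.0318228  0.17      ] [0.53362362 0.08374409 0.17      ]
0.18532588017339863 phi 1.2662930643989792
1.25 [0.4105 0.0491] shift [-0.003 -0.003  0.172] turn -0.002
1.05 [0.4239 0.0147] shift [0.004 0.071 0.172] turn -0.256
0.85 [ 0.4438 -0.0164] shift [0.026 0.141 0.172] turn -0.511
0.65 [ 0.4695 -0.0429] shift [0.062 0.206 0.172] turn -0.766
0.45 [ 0.5    -0.0638] shift [0.109 0.262 0.172] turn -1.02
0.25 [ 0.534  -0.0782] shift [0.167 0.308 0.172] turn -1.275
0.1 [ 0.561  -0.0844] shift [0.216 0.334 0.172] turn -1.466
0 [ 0.5794 -0.0863] shift [0.25  0.348 0.172] turn -1.593
-0.02 [ 0.5831 -0.0864] shift [0.258 0.35  0.172] turn -1.619
-0.04 [ 0.5868 -0.0865] shift [0.265 0.352 0.172] turn -1.644
```

```bash
python3 -m crank '[[[-0.004,-0.009,0],[0,0,0]],[[-0.004,-0.009,0.04],[0,0,0]],[[-0.004,-0.009,0.08],[0,0,0]],[[-0.004,-0.009,0.12],[0,0,0]],[[-0.004,-0.009,0.155],[0,0,0]],[[-0.004,-0.009,0.174],[0,0,0]],[[-0.004,-0.009,0.174],[0,0,0]]]' 85 20
python3 -m crank '[[[0,0,0],[0,0,0]],[[0,0,0],[0,0,0]],[[0,0,0],[0,0,0]],[[0,0,0],[0,0,0]],[[0,0,0],[0,0,0]],[[0,0,0],[0,0,0]],[[0,0,0],[0,0,0]],[[0,0,0],[0,0,0]]]' 20 20
python3 - <<'E'
from h import *
from cell import monitor
s=monitor.sense();R=s["eef_rot"];print(s["ee_pos"],s["joint_pos"].round(1))
H=np.array([.5888,.0985])
for f in (1.26,1.2,1.13,1.05,.96,.87,.78,.69,.6,.52):
    a=np.radians(-92.9)-f;p=np.r_[H+.185*np.array([np.cos(a),np.sin(a)]),.198]
    print(f,(R.T@(p-s["ee_pos"])/.5).round(3),np.round(-(np.degrees(np.pi/2-f)-2.9-15.4)/45,3))
E
```

```text
time_s: 10.73
ee_pos: [0.4076, 0.0524, 0.1973]
eef_rot: [[0.964, 0.267, -0.004], [0.267, -0.964, -0.001], [-0.004, 0.0, -1.0]]
ft_force: [-0.5, 0.5, 0.9]
grip_width: 0.996
grip_force: 0.0
time_s: 11.4
ee_pos: [0.4084, 0.0526, 0.1993]
eef_rot: [[0.964, 0.267, 0.0], [0.267, -0.964, -0.002], [-0.0, 0.002, -1.0]]
ft_force: [-0.4, 0.7, 0.2]
grip_width: 0.238
grip_force: 0.0
[0.4084048  0.05264124 0.19933798] [  9.8  14.7 -25.9 120.2   8.9  46.9 -96. ]
1.26 [0.002 0.004 0.003] 0.011
1.2 [0.003 0.026 0.003] -0.065
1.13 [0.005 0.052 0.003] -0.155
1.05 [0.01  0.081 0.003] -0.256
0.96 [0.018 0.114 0.003] -0.371
0.87 [0.029 0.145 0.003] -0.486
0.78 [0.042 0.175 0.003] -0.6
0.69 [0.059 0.204 0.003] -0.715
0.6 [0.078 0.232 0.003] -0.829
0.52 [0.096 0.255 0.003] -0.931
```

```bash
python3 -m crank '[[[0.002,0.015,0],[0,0,-0.03]],[[0.003,0.026,0],[0,0,-0.065]],[[0.005,0.052,0],[0,0,-0.155]],[[0.01,0.081,0],[0,0,-0.256]],[[0.018,0.114,0],[0,0,-0.371]],[[0.029,0.145,0],[0,0,-0.486]],[[0.042,0.175,0],[0,0,-0.6]],[[0.059,0.204,0],[0,0,-0.715]],[[0.078,0.232,0],[0,0,-0.829]],[[0.096,0.255,0],[0,0,-0.931]],[[0.096,0.255,0],[0,0,-0.931]],[[0.096,0.255,0],[0,0,-0.931]]]'
python3 - <<'E'
from h import *
from cell import monitor
s=monitor.sense();R=s["eef_rot"];print(s["joint_pos"].round(1));yw=np.degrees(np.arctan2(R[1,0],R[0,0]))
H=np.array([.5888,.0985])
for f in (.5,.45,.38,.3,.22,.14,.07,0,-.02,-.04):
    a=np.radians(-92.9)-f;p=np.r_[H+.185*np.array([np.cos(a),np.sin(a)]),.199]
    print(f,(R.T@(p-s["ee_pos"])/.5).round(3),np.round(-(np.degrees(np.pi/2-f)-2.9-yw)/45,3))
E
```

```text
time_s: 12.4
ee_pos: [0.4887, -0.0577, 0.1991]
eef_rot: [[0.541, 0.841, -0.0], [0.841, -0.541, -0.001], [-0.001, 0.0, -1.0]]
ft_force: [0.1, -0.6, -1.0]
grip_width: 0.232
grip_force: 0.1
[ 27.2  22.5 -32.6 109.7  15.2  52.1 -45.7]
0.5 [0.001 0.007 0.   ] -0.027
0.45 [0.002 0.026 0.   ] -0.091
0.38 [0.005 0.051 0.   ] -0.18
0.3 [0.01 0.08 0.  ] -0.282
0.22 [0.018 0.109 0.   ] -0.384
0.14 [0.028 0.137 0.   ] -0.486
0.07 [0.038 0.161 0.   ] -0.575
0 [0.05  0.183 0.   ] -0.664
-0.02 [0.054 0.19  0.   ] -0.689
-0.04 [0.058 0.196 0.   ] -0.715
```

```bash
python3 -m crank '[[[0.001,0.01,0],[0,0,-0.03]],[[0.002,0.026,0],[0,0,-0.091]],[[0.005,0.051,0],[0,0,-0.18]],[[0.01,0.08,0],[0,0,-0.282]],[[0.018,0.109,0],[0,0,-0.384]],[[0.028,0.137,0],[0,0,-0.486]],[[0.034,0.15,0],[0,0,-0.535]],[[0.038,0.161,0],[0,0,-0.575]],[[0.042,0.168,0],[0,0,-0.6]],[[0.046,0.175,0],[0,0,-0.63]],[[0.05,0.183,0],[0,0,-0.664]],[[0.05,0.183,0],[0,0,-0.664]]]'
python3 -m crank '[[[0,0.003,0],[0,0,0]],[[0,0.005,0],[0,0,0]],[[0,0.007,0],[0,0,0]],[[0,0.007,0],[0,0,0]],[[0,0.007,0],[0,0,0]]]'
```

```text
time_s: 13.4
ee_pos: [0.5799, -0.0853, 0.1995]
eef_rot: [[0.045, 0.999, 0.001], [0.999, -0.045, -0.001], [-0.001, 0.001, -1.0]]
ft_force: [-0.6, -0.7, 0.6]
grip_width: 0.235
grip_force: 0.0
time_s: 13.82
ee_pos: [0.5817, -0.0856, 0.1994]
eef_rot: [[0.047, 0.999, -0.002], [0.999, -0.047, -0.002], [-0.002, -0.002, -1.0]]
ft_force: [-5.4, 0.8, 4.4]
grip_width: 0.235
grip_force: 2.7
```

```bash
python3 -m crank '[[[0,0.002,0],[0,0,0]],[[0,0.004,0],[0,0,0]],[[0,0.005,0],[0,0,0]],[[0,0.005,0],[0,0,0]],[[0,0.005,0],[0,0,0]],[[0,0.005,0],[0,0,0]]]'
```

```text
time_s: 14.32
ee_pos: [0.5819, -0.0856, 0.1993]
eef_rot: [[0.047, 0.999, -0.007], [0.999, -0.047, -0.002], [-0.003, -0.007, -1.0]]
ft_force: [-13.8, 1.1, 8.3]
grip_width: 0.236
grip_force: 6.7
```

Firm stop: 14 N with no further motion. I back off to the gap centre, open a little, rise and look.

```bash
python3 -m crank '[[[0,-0.006,0],[0,0,0]],[[0,-0.012,0],[0,0,0]],[[0,-0.014,0],[0,0,0]],[[0,-0.014,0],[0,0,0]],[[0,-0.014,0],[0,0,0]]]' 
python3 -m crank '[[[0,0,0],[0,0,0]],[[0,0,0],[0,0,0]],[[0,0,-0.01],[0,0,0]],[[0,0,-0.04],[0,0,0]],[[0,0,-0.08],[0,0,0]],[[0,0,-0.14],[0,0,0]],[[0,0,-0.2],[0,0,0]],[[0,0,-0.26],[0,0,0]],[[0,0,-0.3],[0,0,0]],[[0,0,-0.3],[0,0,0]],[[0,0,-0.3],[0,0,0]]]' 34
python3 - <<'E'
from h import *
from cell import monitor,camera
s=monitor.sense();c=camera("wrist");c.update(ee=s["ee_pos"],R=s["eef_rot"]);pickle.dump(c,open("w5.pkl","wb"))
t=camera("scene");a=cv2.resize(c["frame"],(448,336));b=cv2.resize(t["frame"][165:295,200:320],(310,336))
cv2.imwrite("pics/w5.png",np.hstack([a,b])[:,:,::-1])
E
```

```text
time_s: 14.73
ee_pos: [0.5786, -0.0857, 0.1995]
eef_rot: [[0.048, 0.999, 0.001], [0.999, -0.048, -0.002], [-0.001, 0.001, -1.0]]
ft_force: [0.2, 0.2, -0.5]
grip_width: 0.234
grip_force: 0.0
time_s: 15.65
ee_pos: [0.5787, -0.0851, 0.3508]
eef_rot: [[0.047, 0.999, 0.003], [0.999, -0.047, -0.002], [-0.002, 0.003, -1.0]]
ft_force: [-0.0, -0.2, -1.1]
grip_width: 0.397
grip_force: 0.0
```

View pics/w5.png

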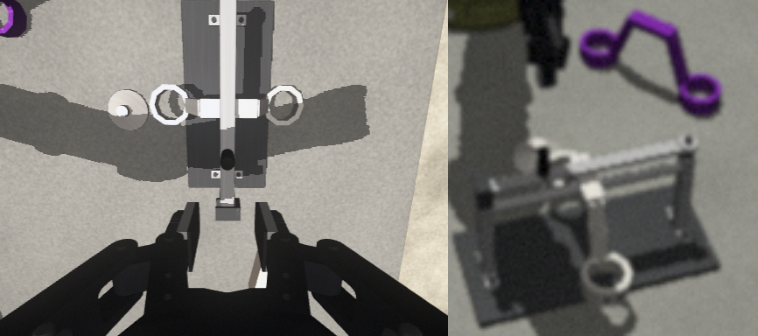

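The keeper lies along the bar (column 228) with its end in the catch at (228,207). The brace hangs squarely beneath it, the dome is where it was, and the gripper is clear. I hand the job in.

```bash
python3 -c "
from cell import ctrl
print(ctrl.sign_off())"
```

```text
the job is handed in; nothing more can be done
None
```

The wide brace hangs squarely near the middle of the bar, released, and the keeper is home against its stop (14 N push, no further movement); I handed the job in at about 16 s, and it returned no verdict.

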